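Square up the bench vise on its swivel base

ROBOT

A 6-joint arm with a two-finger parallel gripper is mounted at the origin on the work surface. World frame = base frame: x ahead of the robot, y to its left, z up, the work surface at z = 0. Lengths are in m, angles in rad, forces in N, time in s.
With the tool pointing down it reaches from about 0.3 to 1 m from the base axis. Payload 5.1 kg.
Tool frame: the origin (TCP) lies at the very end of the fingers, on their centre line; the grasp point (between the pads) lies 19 mm behind it (arm.hold_point_z is the distance from the TCP to the grasp point, in m); z points along the fingers, x is the direction in which the jaws open and shut, and the axes are right-handed (so a half turn about z gives the same grasp; the last joint's range is limited). The gripper opens to 95 mm and grips with 3 to 60 N. Pads are 20 mm wide; open, the fingers measure 119 mm over their backs; the gripper's body (75 mm by 180 mm) begins 59 mm behind the grasp point.
Start: joints at [-0.083, 0.124, 1.65, -0, 1.367, -0.083], TCP at [0.65, -0, 0.215] pointing down, gripper open.
Joint ranges: [-2.61, 2.61], [-1.02, 2.33], [0.03, 2.71], [-1.35, 4.49], [0.32, 2.68], [-2.91, 2.91]. Speed limits (rad/s): [2.57, 2.57, 3.14, 3.14, 3.14, 3.14].

INTERFACE

Orientations are given as a unit quaternion [w, x, y, z].
In Python, from workcell import arm, camera, camera_params, look_for, outline_of gives the robot as it stands. Calls block until the motion is done:
- arm.move_ptp(position, orientation): joint-space move of the TCP to a pose.
- arm.move_straight(position, velocity=0.15, frame=None, force_limit=None): straight line of the TCP; frame=None keeps the orientation; velocity is the mean speed in m/s. With force_limit (N) it stops when the force on the tool has changed by that much, and returns True; else False.
- arm.movej(angles): joint-space move.
- arm.gripper_open() and arm.clamp(newtons=None): open the fingers fully, or close them until they stop; newtons is the grip in N (None keeps the last).
- arm.hold(seconds).
- arm.ik(position, orientation): joint angles nearest the present ones, or None.
- arm.get_state(): the state.
- camera(name): name is "scene" or "side" or "wrist"; returns the picture (480x640x3 uint8, red, green, blue); there is no depth.
- camera_params(name): a dict with "mtx" (3x3 intrinsics, pixels), "dist" ([k1, k2, p1, p2, k3] as OpenCV has them; the pictures are not rectified), "rvec" (rotation vector, rad) and "tvec" (3), from world to camera coordinates, as OpenCV has them. Camera axes: x right, y down, z forward; pixel columns grow to the right and rows downward; lengths in m; the calibration is good to about 2 mm. A picture is of the moment at which its call begins: read the wrist's pose just before it. camera_params takes no time and is no camera call; for the wrist camera it gives the pose at the moment of the call.
A pose or a line that the arm cannot do raises arm.MotionError and nothing moves.
- arm.job_done(): hands the job in, once; it reports no verdict.
Trained networks look in the newest picture that a camera, given by its name, has taken for a name from the list of things; names that differ only in an ending like _2 or _b are one class to them, and where a whole thing is asked for, a point or a joint stands for the part that bears it (a point fixed in the world has none). Each returns a list of dicts, best first, with "score" (0 to 1); they miss things now and then, are a little off and sometimes report something else, mostly with a low value. They report only what shows in the picture. A call takes as long as a camera call.
- look_for(thing, camera): "extent" ([left, top, width, height] in pixels, round what is visible of it).
- outline_of(thing, camera): "region" (480x640 bool, what is visible of it) and "extent" ([left, top, width, height] in pixels, round what is visible of it).
The state is a dict: "time_s": time; "qpos": joint angles; "qvel": joint speeds; "tau": joint torques, N m; "tcp_pos": TCP position; "orientation": TCP orientation; "wrist_force": force on the tool from outside, world axes, zero at the start; "torque": the same for the moment, N m; "opening": finger opening in m.
Only numpy, scipy, OpenCV 4.12 (cv2) and the standard library are available. Lean on these libraries where they do the work, as an engineer would, in place of code of your own. Each camera call takes 0.05 s, during which the arm holds its last target.

TASK

The bench vise has been left swung round on its swivel base. With a fingertip, push the red-balled lock lever to its loose end, push the vise round until its red pointer stands on the long yellow zero line of the base's scale, then push the lever all the way back to its tight stop so that the vise is locked there. Do not disturb the tools and parts lying around it.

Things in the scene. Friction and masses are not known exactly. Their poses are not given: they have to be found in the camera images.
- vise_base: Dark cast round base, 184 mm across, 22 mm thick, bolted down. Origin on the vertical swivel axis, at bench height. Its -x is the front. Its +y side carries the scale, on top of the rim: white lines every 10 degrees and one long thick yellow zero line, 75 to 90 mm from the axis, along +y. The lock stands at its -y side.
- vise (a joint): Swivel angle of the vise on its base, rad, counter-clockwise from above; 0 = pointer on the zero line, front along the base's -x. Starts at -0.75 to -0.35 (front swung to +y). Turns to +-1.0 and stays where it is left; free, it takes about 0.6 N m (some 7 N at the jaw). Locked by the tight lever, it holds against some 30 N.
- moving_jaw (a point): Centre of the top of the vise's front (moving) jaw, 148 mm above the bench, 94 mm in front of the swivel axis. The jaw is a block 100 mm wide (50 mm either side of this point), 42 mm long along the vise; its flat sides, 82 to 148 mm above the bench, are good to push. Screw and slanted tommy bar (144 mm wide, 38 to 126 mm high) reach to 211 mm in front of the axis.
- anvil (a point): Centre of the flat steel anvil top at the vise's rear, 130 mm above the bench, 78 mm behind the swivel axis; the body there is 60 to 70 mm wide and ends 113 mm behind the axis.
- lock_lever (a joint): Angle of the lock lever about its vertical bolt, rad, counter-clockwise from above: 0 = fully tight, at its stop; 1.25 = fully loose, at its other stop. Starts at 0 to 0.08. It stays where it is left and takes about 4 N at the ball, rising to about 7 N over the last 0.4 rad before tight. The vise is held below about 0.4, and free above.
- lever_ball (a point): Centre of the red ball, 24 mm across, at the lever's end, 75 mm above the bench, 95 mm from the bolt. The arm is a steel rod 11 mm thick rising from 58 mm at the hub to 75 mm at the ball. From the bolt it points, in the base's frame, at -125 degrees when tight (to -y and a little to the front), at -53 degrees when loose.
- lever_bolt (a point): On the lever's axis, a vertical bolt at the -y side of the base, 108 mm from the swivel axis; this point is 58 mm above the bench. Hub 28 mm across, bolt top 76 mm above the bench.
- oil_bottle: Bystander: yellow bottle, 58 mm across, 150 mm tall, behind and to the right of the vise. Origin at the centre of its underside.
- bar_stub: Bystander: standing steel bar offcut, 38 mm across, 55 mm tall. Origin at the centre of its underside.
- wrench: Bystander: steel spanner lying flat, 180 mm long, 8 mm thick. Origin under its middle, length along its x.
- grease_tin: Bystander: green closed tin, 82 mm across, 58 mm tall. Origin at the centre of its underside.
- hammer: Bystander: hammer lying behind the vise, 260 mm long. Origin under its middle, head to its +x.
- screwdriver: Bystander: screwdriver with a black handle lying in front, 200 mm long, 26 mm thick. Origin under its middle, length along its x.
- vee_block: Bystander: steel vee block, 70 x 45 x 42 mm. Origin at the centre of its underside.
- pointer_tip (a point): Tip of the red pointer (20 x 5 mm bar) on the vise's swivel plate, 36 mm above the bench, 76 mm from the axis on the vise's left-hand (+y) side.

How it is judged:
On the way, in this order (a step that is already met when the one before it is completed fails the run):
1. the lock lever is pushed loose (past 0.9 rad) (value of joint lock_lever above 0.9 rad), for 0.1 s.
2. the vise is turned with the lever loose until its pointer is on the zero line (within 0.06 rad) (value of joint vise between -0.06 and 0.06 rad and value of joint lock_lever above 0.7 rad), for 0.3 s.
At the end, for the whole second after the job is handed in: The vise stands at rest with its pointer within 0.06 rad (3.4 degrees) of the zero line and the lock lever is back within 0.12 rad of its tight stop (value of joint vise between -0.06 and 0.06 rad and value of joint lock_lever below 0.12 rad and velocity of joint vise between -0.02 and 0.02 rad/s and velocity of joint lock_lever between -0.05 and 0.05 rad/s); the robot touches nothing.
It fails at once if a tool or part lying around was moved more than 20 mm, or lifted (distance of any of oil_bottle, bar_stub, wrench, grease_tin, hammer, screwdriver, vee_block from where it was at the start of the episode above 0.02 m).
It also fails if it takes over 58 s, if anything falls off the work surface, if the arm or the gripper's body presses on something with over 40 N, if the wrist force passes 120 N, or if a joint passes its speed limit or range.

## Working session

There is one attempt and no reset: what is moved stays moved. The work goes in short steps, each a Python script; the robot and the scene stay as the last script left them, time stands still between calls to the robot, and variables do not carry over. Pictures are saved under pics/ and viewed, and the job is handed in when it is done.

```bash
mkdir -p pics; ls; python3 - <<'E'
from workcell import arm, camera, camera_params
import cv2
for n in ["scene","side","wrist"]:
    cv2.imwrite(f"pics/{n}0.png",camera(n)[:,:,::-1])
    p=camera_params(n); print(n,p)
s=arm.get_state(); print(s)
E
```

```text
pics
scene {'mtx': array([[443.65011435,   0.        , 317.85379217],
       [  0.        , 443.65011435, 240.60959458],
       [  0.        ,   0.        ,   1.        ]]), 'dist': array([-0.05865443,  0.        ,  0.        ,  0.        ,  0.        ]), 'rvec': array([ 1.82116209,  1.5465308 , -0.69175056]), 'tvec': array([-0.21478923, -0.29696133,  1.46706866])}
side {'mtx': array([[497.39065349,   0.        , 324.06405823],
       [  0.        , 497.39065349, 237.56232063],
       [  0.        ,   0.        ,   1.        ]]), 'dist': array([0.00880873, 0.        , 0.        , 0.        , 0.        ]), 'rvec': array([ 0.49964679, -2.80299874,  1.05325752]), 'tvec': array([0.5646228 , 0.16135076, 1.11285113])}
wrist {'mtx': array([[336.78129009,   0.        , 327.31784881],
       [  0.        , 336.78129009, 241.94563311],
       [  0.        ,   0.        ,   1.        ]]), 'dist': array([-0.02422331,  0.        ,  0.        ,  0.        ,  0.        ]), 'rvec': array([-2.84270934e+00, -2.24130201e-03,  2.28116658e-03]), 'tvec': array([-0.64956057, -0.03468289,  0.39210979])}
{'time_s': 0.15, 'qpos': array([-8.25872179e-02,  1.24353511e-01,  1.65136107e+00, -8.50442563e-06,
        1.36750970e+00, -8.25804503e-02]), 'qvel': array([-0.00012818, -0.00099075, -0.00404584,  0.00158698,  0.00077458,
        0.00194979]), 'tau': array([ 4.52342692e-04, -4.18191254e+01, -3.60470796e+01,  7.75244599e-02,
        4.69156180e-02, -8.73639601e-05]), 'tcp_pos': array([6.49495838e-01, 1.85311938e-05, 2.13670134e-01]), 'orientation': array([-6.31468700e-05,  9.99999667e-01, -2.52193566e-06, -8.13378762e-04]), 'wrist_force': array([ 0.25036371, -0.42090877,  0.43874067]), 'torque': array([-0.0250325 ,  0.02080231,  0.03894811]), 'opening': 0.09511109055014956}
```

View pics/scene0.png

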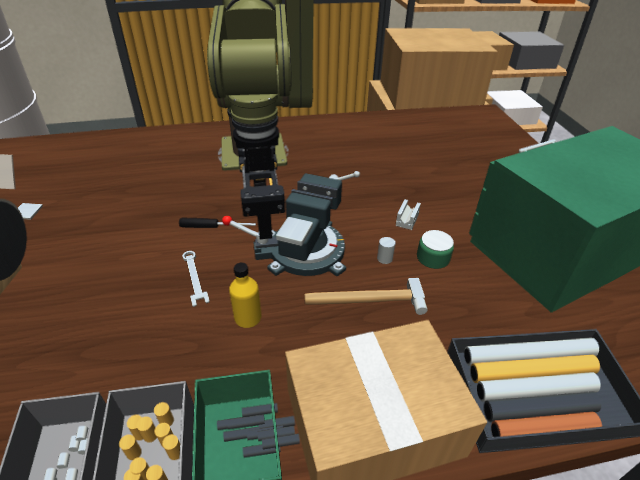

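View pics/side0.png

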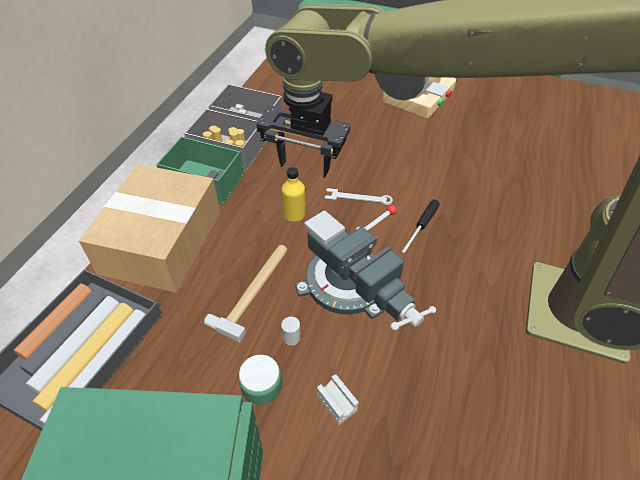

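View pics/wrist0.png

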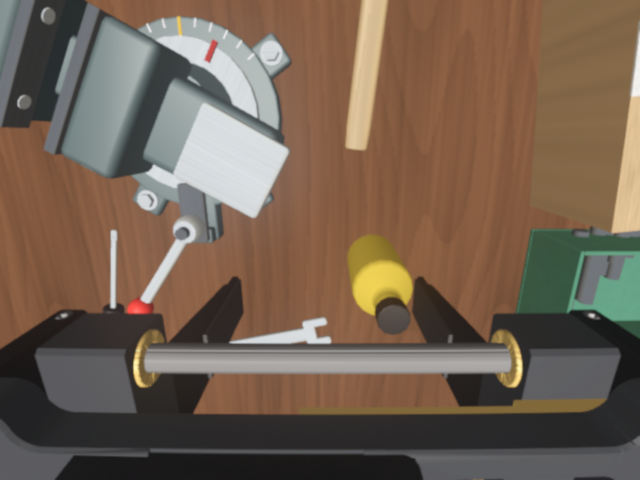

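The wrist view shows the vise at left: red pointer ~(211,50), yellow zero line ~(180,25), lever bolt ~(185,230) and ball ~(140,308). The spanner and bottle lie to the right of the ball, and the screwdriver is just beyond it. Next I'll measure these points.

```bash
cat > h.py <<'E'
import numpy as np, cv2
from workcell import camera_params
def ray(n,px,p=None):
    p=p or camera_params(n)
    u=cv2.undistortPoints(np.array([[px]],float),p['mtx'],p['dist'])[0,0]
    R=cv2.Rodrigues(p['rvec'])[0]; c=-R.T@p['tvec']
    return c,R.T@np.array([u[0],u[1],1])
def atz(n,px,z,p=None):
    c,d=ray(n,px,p); return c+d*(z-c[2])/d[2]
def proj(n,P,p=None):
    p=p or camera_params(n)
    return cv2.projectPoints(np.array(P,float).reshape(-1,1,3),p['rvec'],p['tvec'],p['mtx'],p['dist'])[0][:,0]
def tri(obs):
    A=np.zeros((3,3));b=np.zeros(3)
    for c,d in obs:
        d=d/np.linalg.norm(d);M=np.eye(3)-np.outer(d,d);A+=M;b+=M@c
    return np.linalg.solve(A,b)
E
python3 - <<'E'
import cv2
w=cv2.imread('pics/wrist0.png')
cv2.imwrite('pics/w_crop.png',cv2.resize(w[0:330,0:340],None,fx=1.8,fy=1.8,interpolation=cv2.INTER_CUBIC))
s=cv2.imread('pics/side0.png')
cv2.imwrite('pics/s_crop.png',cv2.resize(s[170:350,270:450],None,fx=3.3,fy=3.3,interpolation=cv2.INTER_CUBIC))
from workcell import *
for t in ['lever_ball','lever_bolt','pointer_tip','moving_jaw','anvil','screwdriver','wrench','oil_bottle','bar_stub','vee_block','grease_tin','hammer']:
    print(t,[(n,[( [round(float(v)) for v in r['extent']],round(r['score'],2)) for r in look_for(t,n)[:1]]) for n in ('scene','side','wrist')])
E
```

```text
lever_ball [('scene', [([224, 212, 42, 32], 0.81)]), ('side', [([364, 204, 30, 26], 0.78)]), ('wrist', [([128, 215, 78, 98], 0.9)])]
lever_bolt [('scene', [([226, 172, 134, 102], 0.78)]), ('side', [([296, 201, 140, 135], 0.95)]), ('wrist', [([0, 0, 292, 314], 0.96)])]
pointer_tip [('scene', [([279, 172, 80, 90], 0.66)]), ('side', [([303, 212, 133, 120], 0.61)]), ('wrist', [([4, 1, 286, 218], 0.65)])]
moving_jaw [('scene', [([274, 171, 86, 92], 0.58)]), ('side', [([304, 210, 132, 124], 0.65)]), ('wrist', [([0, 2, 291, 220], 0.56)])]
anvil [('scene', [([274, 171, 85, 90], 0.95)]), ('side', [([303, 211, 132, 117], 0.86)]), ('wrist', [([0, 0, 290, 213], 0.97)])]
screwdriver [('scene', [([182, 215, 38, 13], 0.55)]), ('side', [([409, 199, 29, 45], 0.82)]), ('wrist', [([106, 232, 18, 81], 0.64)])]
wrench [('scene', [([182, 248, 26, 60], 0.87)]), ('side', [([327, 186, 66, 19], 0.58)]), ('wrist', [([237, 320, 89, 23], 0.91)])]
oil_bottle [('scene', [([228, 266, 38, 59], 0.87)]), ('side', [([282, 165, 26, 59], 0.71)]), ('wrist', [([0, 2, 289, 215], 0.51)])]
bar_stub [('scene', [([376, 237, 22, 28], 0.67)]), ('side', [([283, 320, 15, 28], 0.85)]), ('wrist', [([128, 216, 75, 100], 0.59)])]
vee_block [('scene', [([395, 198, 22, 30], 0.95)]), ('side', [([319, 374, 40, 49], 0.65)]), ('wrist', [])]
grease_tin [('scene', [([418, 230, 38, 41], 0.74)]), ('side', [([236, 358, 45, 48], 0.93)]), ('wrist', [])]
hammer [('scene', [([275, 174, 85, 88], 0.74)]), ('side', [([201, 244, 83, 97], 0.84)]), ('wrist', [([344, 0, 44, 151], 0.72)])]
```

View pics/w_crop.png

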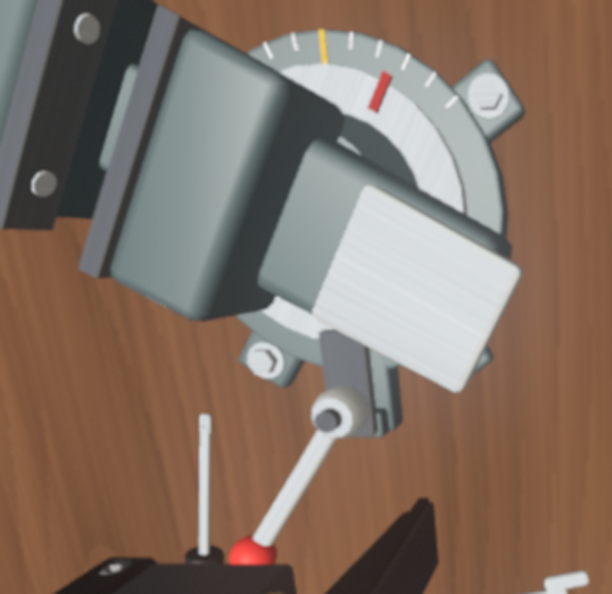

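View pics/s_crop.png

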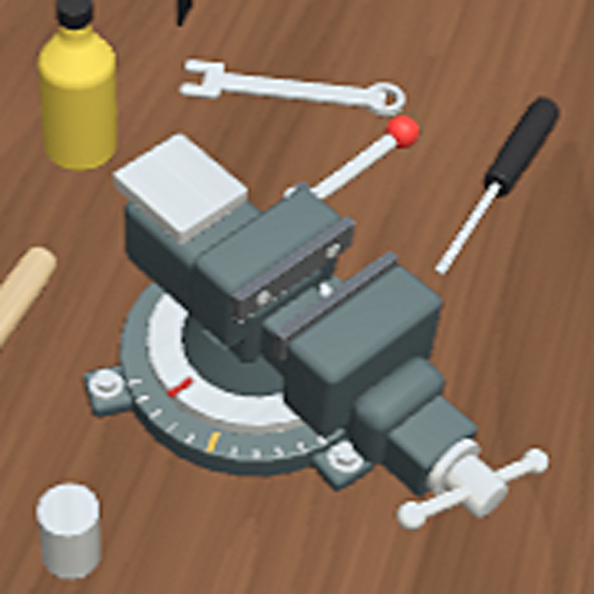

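```bash
python3 - <<'E'
from h import *
from scipy.optimize import least_squares
W={n:camera_params(n) for n in('scene','side','wrist')}
def model(q):
    x,y,th,v,l=q
    def B(r,a,z): return np.array([x+r*np.cos(th+a),y+r*np.sin(th+a),z])
    hp=np.pi/2
    bolt=B(.108,-hp,.076)
    al=np.radians(-125)+l
    ball=bolt+[.095*np.cos(th+al),.095*np.sin(th+al),-.001]
    return dict(yo=B(.09,hp,.022),yi=B(.075,hp,.022),pt=B(.076,hp+v,.036),pi=B(.056,hp+v,.036),bolt=bolt,ball=ball,anv=B(.078,v,.13),jaw=B(.094,np.pi+v,.148))
obs=[('wrist','yo',(178.9,16.7)),('wrist','yi',(179.4,35)),('wrist','pt',(214.4,40.5)),('wrist','pi',(207.8,61.1)),('wrist','bolt',(181.7,232.8)),('wrist','ball',(140.5,311)),('wrist','anv',(230.8,160.8)),
('side','yi',(335.2,301.2)),('side','yo',(333.3,307)),('side','pt',(321.8,289.7)),('side','ball',(392.1,209.7)),('scene','ball',(227,220))]
def f(q):
    m=model(q); return np.concatenate([proj(n,m[k],W[n])[0]-p for n,k,p in obs])
r=least_squares(f,[.5,.2,0,-.5,0],loss='soft_l1')
print(r.x)
for (n,k,p),e in zip(obs,f(r.x).reshape(-1,2)): print(n,k,e.round(1))
for k,v in model(r.x).items(): print(k,v.round(4))
# bystanders
for n,px,t in [('side',(327,195),'wr-jawend'),('side',(390,199),'wr-ring'),('side',(435,203),'sd handle end'),('side',(404,251),'sd tip'),('wrist',(323,325),'wr'),('wrist',(113,232),'sdtip'),('scene',(190,256),'wr ring'),('scene',(202,300),'wr jaw'),('scene',(182,223),'sd handle'),('side',(294,217),'bottle foot'),('scene',(247,322),'bottle foot')]:
    print(t,n,atz(n,px,.008,W[n]).round(3))
E
```

```text
[ 0.51000902  0.10403181  0.00837649 -0.50241183  0.01025891]
wrist yo [-0.3  0.4]
wrist yi [ 1.1 -0.2]
wrist pt [ 0.2 -0.8]
wrist pi [-1.6 -0.4]
wrist bolt [-0.2  0.9]
wrist ball [ 0.3 -4.1]
wrist anv [-0.4  0.3]
side yi [ 0.3 -1. ]
side yo [ 0.  -1.4]
side pt [-0.6 -0.8]
side ball [-0.6 -0.3]
scene ball [0.2 0.3]
yo [0.5093 0.194  0.022 ]
yi [0.5094 0.179  0.022 ]
pt [0.546  0.1709 0.036 ]
pi [0.5366 0.1533 0.036 ]
bolt [ 0.5109 -0.004   0.076 ]
ball [ 0.4579 -0.0828  0.075 ]
anv [0.5787 0.067  0.13  ]
jaw [0.4272 0.1486 0.148 ]
wr-jawend side [ 0.643 -0.14   0.008]
wr-ring side [ 0.481 -0.185  0.008]
sd handle end side [ 0.365 -0.213  0.008]
sd tip side [ 0.403 -0.023  0.008]
wr wrist [ 0.645 -0.143  0.008]
sdtip wrist [ 0.399 -0.021  0.008]
wr ring scene [ 0.498 -0.181  0.008]
wr jaw scene [ 0.645 -0.148  0.008]
sd handle scene [ 0.364 -0.208  0.008]
bottle foot side [ 0.695 -0.034  0.008]
bottle foot scene [ 0.721 -0.054  0.008]
```

The fit agrees to about 1 px: swivel axis (0.510, 0.104), vise at −0.50 rad, lever about 0.01 rad, bolt at (0.511, −0.004). The exception is the part-hidden ball in the wrist view, off by 4 px. Next I'll close the fingers and go to the lever.

```bash
cat >> h.py <<'E'
from workcell import arm, camera, look_for, outline_of
X,Y,TH=.510,.104,.0084
BOLT=np.array([.5109,-.004])
def ball(l):
    a=TH+np.radians(-125)+l
    return BOLT+.095*np.array([np.cos(a),np.sin(a)])
Q=[0,.70710678,.70710678,0]
def st():
    s=arm.get_state(); print('t',round(s['time_s'],2),'tcp',s['tcp_pos'].round(4),'F',s['wrist_force'].round(1))
    return s
def pic(n,f):
    cv2.imwrite(f'pics/{f}.png',camera(n)[:,:,::-1])
E
python3 - <<'E'
from h import *
for p in [(.41,-.083,.2),(.41,-.083,.066),(.61,-.079,.066),(.45,.25,.1)]:
    q=arm.ik(p,Q); print(q if q is None else np.round(q,2))
arm.clamp(5)
arm.move_ptp([.405,-.083,.19],Q)
arm.move_straight([.405,-.083,.066],velocity=.15)
s=st(); print(s['opening']); pic('side','side1'); pic('wrist','wrist1')
E
```

```text
[-0.33 -0.41  2.15 -0.    1.4  -1.9 ]
[-0.33 -0.27  2.28 -0.    1.13 -1.9 ]
[-0.22  0.18  1.85 -0.    1.11 -1.79]
[ 0.4  -0.08  2.05 -0.    1.16 -1.17]
t 6.03 tcp [ 0.4058 -0.0832  0.0669] F [ 0.1 -0.5  0.5]
0.000703442873624781
```

View pics/side1.png

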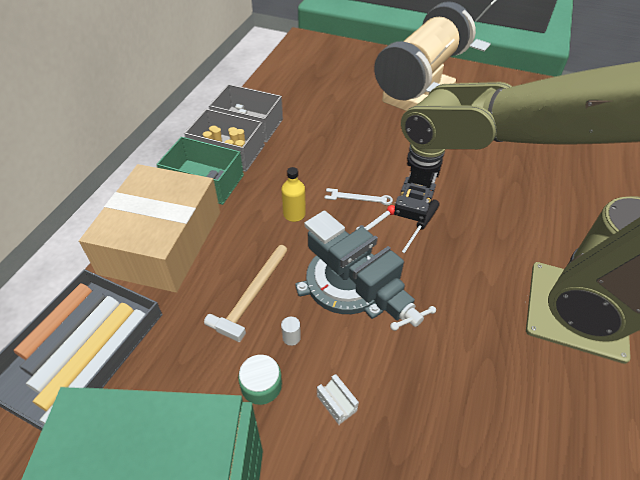

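View pics/wrist1.png

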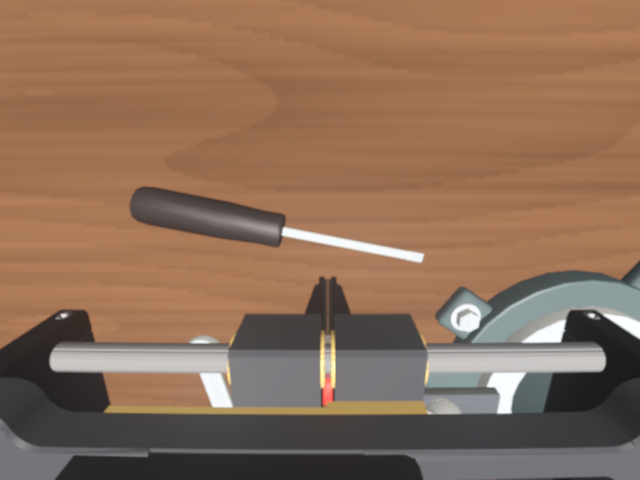

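The closed fingertip (327,280) lines up with the red ball behind it (327,390), and the screwdriver is well below. I'll push the lever loose along its arc.

```bash
python3 - <<'E'
from h import *
off=.022
for l in [0,.2,.45,.7,.95,1.15,1.3]:
    b=ball(min(l,1.25)); x=b[0]-off+(.006 if l==1.3 else 0)
    hit=arm.move_straight([x,b[1],.066],velocity=.08,force_limit=20 if l>1 else 30)
    s=st(); print(l,hit)
    if hit: break
pic('side','side2')
E
python3 -c "
import cv2
s=cv2.imread('pics/side2.png')
cv2.imwrite('pics/s2c.png',cv2.resize(s[150:350,270:470],None,fx=3,fy=3,interpolation=cv2.INTER_CUBIC))"
```

```text
t 6.66 tcp [ 0.4352 -0.0821  0.0661] F [ 0.4  0.3 -0.6]
0 False
t 7.04 tcp [ 0.4518 -0.0915  0.066 ] F [-0.2 -0.3 -0.3]
0.2 False
t 7.49 tcp [ 0.4747 -0.0977  0.0659] F [-0.7  0.2 -0.3]
0.45 False
t 7.94 tcp [ 0.4985 -0.0982  0.0661] F [-0.1  0.4  0.1]
0.7 False
t 8.39 tcp [ 0.5216 -0.093   0.0661] F [ 0.2 -0.3  0.8]
0.95 False
t 8.78 tcp [ 0.5387 -0.0849  0.0661] F [ 0.4 -0.4 -0. ]
1.15 False
t 8.98 tcp [ 0.5422 -0.0826  0.0653] F [-4.5  0.2  3.7]
1.3 True
```

View pics/s2c.png

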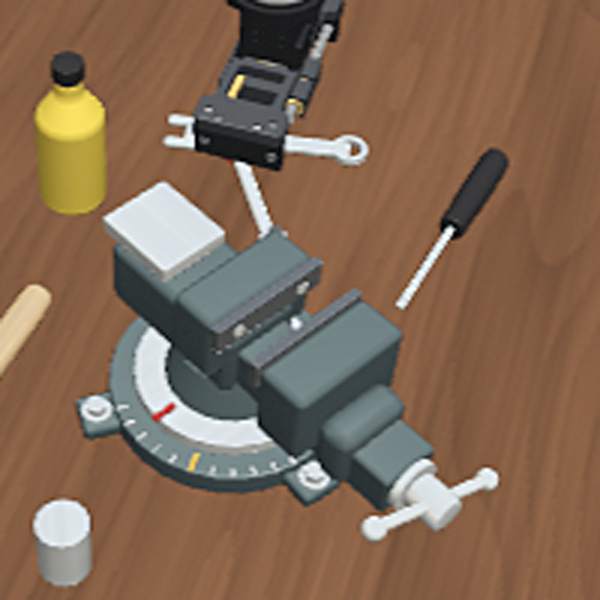

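The lever is at its loose end: the stop force came at x=0.542, and the arm now points to about −53°. The pointer hasn't moved. Next I'll turn the vise by pushing on the left side of the jaw.

```bash
cat >> h.py <<'E'
def vf(v,a,b,z):
    t=TH+v; return [X+a*np.cos(t)-b*np.sin(t),Y+a*np.sin(t)+b*np.cos(t),z]
def qv(v):
    t=(TH+v)/2; w,x,y,z=Q
    c,s=np.cos(t),np.sin(t)
    return [c*w-s*z,c*x-s*y,c*y+s*x,c*z+s*w]
E
python3 - <<'E'
from h import *
s=arm.get_state()['tcp_pos']
arm.move_straight([s[0]-.02,s[1],.066],velocity=.1)
arm.move_straight([s[0]-.02,s[1],.2],velocity=.25)
st()
arm.move_ptp(vf(-.5,-.094,.09,.19),qv(-.5))
arm.move_straight(vf(-.5,-.094,.09,.1),velocity=.15)
st()
arm.move_straight(vf(-.5,-.094,.064,.1),velocity=.06,force_limit=25)
for v in [-.4,-.3,-.2,-.1,-.02]:
    h=arm.move_straight(vf(v,-.094,.062,.1),velocity=.06,frame=qv(v),force_limit=35)
    st(); 
    if h: print('hit');break
pic('side','side3'); pic('wrist','wrist3')
E
python3 -c "
import cv2
s=cv2.imread('pics/side3.png')
cv2.imwrite('pics/s3c.png',cv2.resize(s[150:350,270:470],None,fx=3,fy=3,interpolation=cv2.INTER_CUBIC))"
```

```text
t 10.07 tcp [ 0.5217 -0.0823  0.1987] F [-1.1 -0.2 -0.9]
t 12.02 tcp [0.4704 0.2276 0.1008] F [-0.8 -1.   0.3]
t 12.97 tcp [0.4474 0.1985 0.1005] F [ 1.7  4.5 -0.9]
t 13.31 tcp [0.4382 0.1917 0.1004] F [ 1.   5.3 -0.9]
t 13.65 tcp [0.4298 0.1841 0.1004] F [1.  6.2 0.1]
t 13.99 tcp [0.4221 0.1757 0.1004] F [-0.6  5.8  0.6]
t 14.29 tcp [0.4166 0.1685 0.1004] F [-1.5  6.   1.3]
```

View pics/s3c.png

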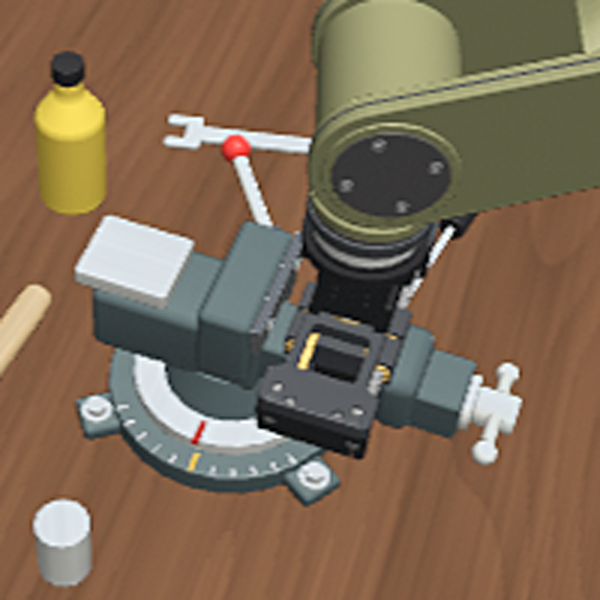

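View pics/wrist3.png

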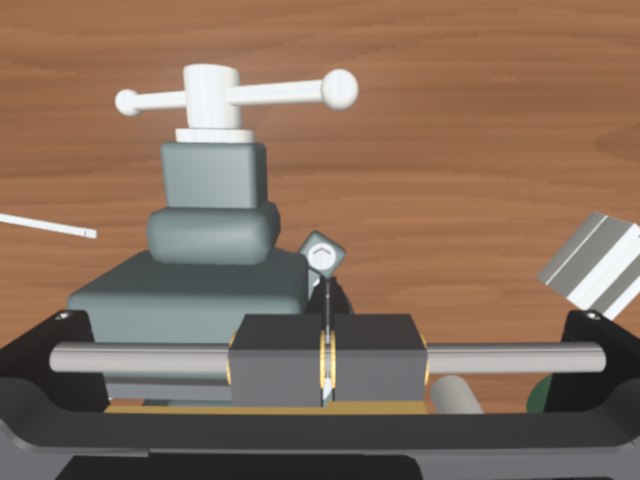

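The pointer is almost on the yellow line. I'll put a number on it from the red and yellow pixels in the side view.

```bash
cat >> h.py <<'E'
from scipy.optimize import minimize_scalar
def vang(img):  # RGB; compares red centroid with modelled pointer centroid (r~66)
    roi=np.zeros(img.shape[:2],bool); roi[270:315,300:370]=1
    i=img.astype(int)
    red=roi&(i[:,:,0]>120)&(i[:,:,1]<70)&(i[:,:,2]<80)
    yel=roi&(i[:,:,0]>150)&(i[:,:,1]>110)&(i[:,:,2]<110)
    out=[]
    for m,r,z in((red,.066,.036),(yel,.0825,.022)):
        c=np.argwhere(m).mean(0)[::-1]; P=atz('side',c,z)-[X,Y,z]
        out+= [np.arctan2(P[1],P[0])-np.pi/2-TH, np.hypot(P[0],P[1]), int(m.sum())]
    return out
E
python3 - <<'E'
from h import *
for k in (0,2,3): print(k,np.round(vang(cv2.imread(f'pics/side{k}.png')[:,:,::-1]),3))
E
```

```text
0 [-0.495  0.068 10.    -0.     0.084  6.   ]
2 [-0.495  0.068 10.     0.     0.084  8.   ]
3 [-0.028  0.07   9.     0.068  0.072  9.   ]
```

The red gives −0.028 rad, which matches the commanded −0.02. The third yellow figure picked up gripper parts, so I'm ignoring it. I'll nudge the remaining bit and check from a clear view.

```bash
python3 - <<'E'
from h import *
arm.move_straight(vf(.008,-.094,.062,.1),velocity=.03,frame=qv(.008),force_limit=35); st()
arm.hold(.3)
arm.move_straight(vf(.008,-.094,.09,.1),velocity=.1)
arm.move_straight(vf(.008,-.094,.09,.2),velocity=.25)
st(); i=camera('side'); cv2.imwrite('pics/side4.png',i[:,:,::-1]); print(np.round(vang(i),3))
cv2.imwrite('pics/s4c.png',cv2.resize(i[150:350,270:470,::-1],None,fx=3,fy=3,interpolation=cv2.INTER_CUBIC))
# ball from side
p=np.argwhere((i[:,:,0]>150)&(i[:,:,1]<80)&(i[:,:,2]<80)&(np.arange(480)[:,None]<240)&(np.arange(640)[None]>300)&(np.arange(640)[None]<420))
c=p.mean(0)[::-1]; b=atz('side',c,.075); d=b[:2]-BOLT; print(len(p),c,b.round(4),np.hypot(*d),np.arctan2(d[1],d[0])-TH+np.radians(125))
E
```

```text
t 14.65 tcp [0.4149 0.166  0.1004] F [-0.4  6.9  1.8]
t 15.93 tcp [0.4146 0.192  0.2   ] F [ 0.7 -1.1  0.4]
[-2.0e-03  6.8e-02  9.0e+00 -3.0e-03  8.4e-02  7.0e+00]
37 [348.         199.24324324] [ 0.5674 -0.0784  0.075 ] 0.09338176882008774 1.2517572211109034
```

View pics/s4c.png

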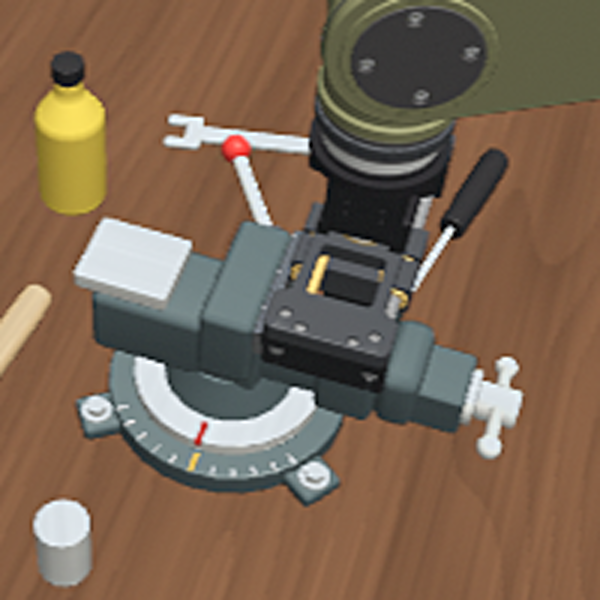

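The pointer reads −0.002 rad against the yellow line at −0.003, and the lever is at 1.25. Next I'll move to the other side of the ball and push the lever back tight.

```bash
python3 - <<'E'
from h import *
b=ball(1.25)
arm.move_straight([.5,.05,.24],velocity=.25)
arm.move_ptp([b[0]+.043,b[1],.22],Q)
arm.move_straight([b[0]+.043,b[1],.066],velocity=.15); st()
off=.022
for l in [1.25,1.0,.75,.5,.3,.1,-.03,-.08]:
    b=ball(l)
    hit=arm.move_straight([b[0]+off,b[1],.066],velocity=.06,force_limit=40 if l>.05 else 22)
    st(); print(l,hit)
    if hit: break
arm.hold(.2); st()
s=arm.get_state()['tcp_pos']
arm.move_straight([s[0]+.03,s[1],.066],velocity=.1)
arm.move_straight([s[0]+.03,s[1],.25],velocity=.25)
st(); i=camera('side'); cv2.imwrite('pics/side5.png',i[:,:,::-1]); print(np.round(vang(i),3))
pic('wrist','wrist5');pic('scene','scene5')
cv2.imwrite('pics/s5c.png',cv2.resize(i[150:350,270:470,::-1],None,fx=3,fy=3,interpolation=cv2.INTER_CUBIC))
E
```

```text
t 18.72 tcp [ 0.6122 -0.0799  0.0674] F [-0.3 -0.3 -0.2]
t 19.22 tcp [ 0.5899 -0.0798  0.0663] F [ 0.7 -0.5  0.2]
1.25 False
t 19.76 tcp [ 0.5705 -0.0927  0.0665] F [ 4.1 -2.9  0.4]
1.0 False
t 20.3 tcp [ 0.5471 -0.0978  0.0664] F [ 2.1 -1.3  0.9]
0.75 False
t 20.84 tcp [ 0.5226 -0.098   0.0656] F [0.6 0.4 0.4]
0.5 False
t 21.31 tcp [ 0.5041 -0.0944  0.0658] F [ 0.5 -1.6  1.3]
0.3 False
t 21.77 tcp [ 0.4874 -0.0873  0.0663] F [ 1.8 -1.3  1.7]
0.1 False
t 22.13 tcp [ 0.4778 -0.0811  0.0666] F [ 3.2 -3.2 -0.4]
-0.03 False
t 22.38 tcp [ 0.4774 -0.0799  0.0672] F [14.9 -8.5 -8.4]
-0.08 False
t 22.58 tcp [ 0.4774 -0.0799  0.0672] F [14.5 -9.1 -7. ]
t 23.96 tcp [ 0.5063 -0.0797  0.2481] F [ 0.6 -0.9 -0.9]
[-2.0e-03  6.8e-02  9.0e+00 -3.0e-03  8.4e-02  7.0e+00]
```

View pics/s5c.png

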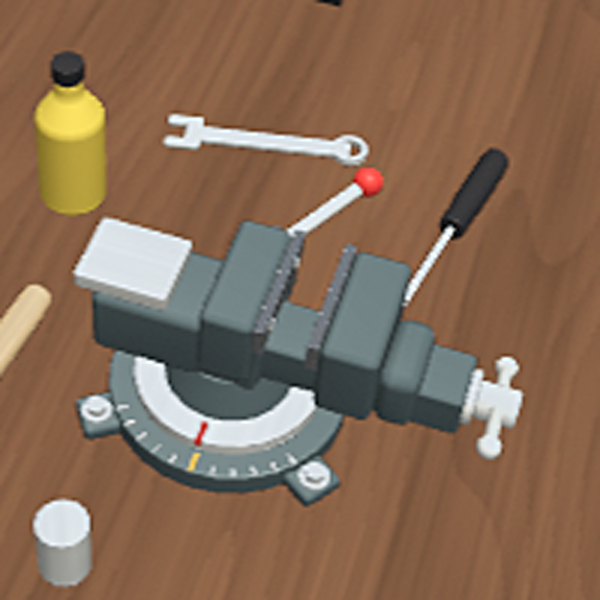

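View pics/scene5.png

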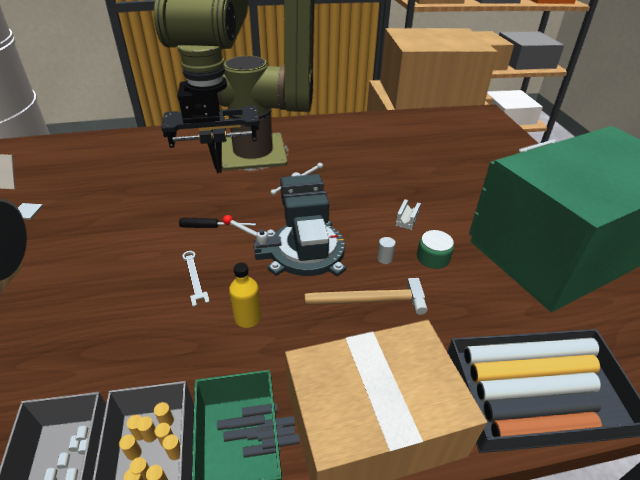

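The ball is back beside its starting place in both views, the pointer is on zero, and the bystanders look unmoved. One check of the lever angle and of picture differences before handing in.

```bash
python3 - <<'E'
from h import *
yy,xx=np.mgrid[:480,:640]
for f,n,box in (('side0','side',(370,415,195,230)),('side5','side',(370,415,195,230)),('scene0','scene',(215,240,205,232)),('scene5','scene',(215,240,205,232))):
    i=cv2.imread(f'pics/{f}.png')[:,:,::-1].astype(int)
    m=(i[:,:,0]>140)&(i[:,:,1]<80)&(i[:,:,2]<80)&(xx>box[0])&(xx<box[1])&(yy>box[2])&(yy<box[3])
    c=[xx[m].mean(),yy[m].mean()]; b=atz(n,c,.075); d=b[:2]-BOLT
    print(f,np.round(c,1),b.round(4),'lever',round(float(np.arctan2(d[1],d[0])-TH+np.radians(125)),3),m.sum())
a,b=[cv2.imread(f'pics/{f}.png').astype(int) for f in('scene0','scene5')]
D=np.abs(a-b).max(2)>40
for t,(x,y,w,h) in dict(drv=(178,212,36,18),wr=(180,246,30,62),bot=(226,262,40,66),stub=(374,235,26,30),vee=(393,196,26,34),tin=(416,228,42,45),ham=(303,275,130,42)).items(): print(t,D[y:y+h,x:x+w].sum())
E
```

```text
side0 [391.4 209.6] [ 0.458  -0.0817  0.075 ] lever 0.005 42
side5 [391.9 210.7] [ 0.4559 -0.0786  0.075 ] lever -0.033 39
scene0 [226.3 219.1] [ 0.4528 -0.0848  0.075 ] lever -0.021 58
scene5 [226.9 218.3] [ 0.4501 -0.0833  0.075 ] lever -0.052 58
drv 0
wr 0
bot 0
stub 0
vee 0
tin 0
ham 0
```

Both cameras put the lever about 0.03 rad tighter than it started, so it is at its stop. No bystander pixels changed. I'm handing in.

```bash
python3 - <<'E'
from h import *
st(); arm.job_done(); st()
E
```

```text
t 24.11 tcp [ 0.5062 -0.0796  0.2474] F [ 0.5  0.8 -0.1]
the job is handed in; nothing more can be done
the job is handed in; nothing more can be done
```

The vise now stands on its zero line with the lock lever back at its tight stop. I handed the job in at about 24 s of the 58 s allowed; no verdict is reported.

With closed fingertips I pushed the lever to its loose stop, measured at 1.25 rad. I then turned the vise from about −0.50 rad onto the zero line by pushing the left side of the jaw. Last I pushed the ball back until the force rose at the tight stop, and lifted clear.

**Last checks:**
- **Vise:** the pointer read −0.002 rad and the yellow line −0.003 rad, both before and after locking.
- **Lever:** it read −0.03 rad in the side camera and −0.05 rad in the scene camera. A lever cannot go below 0, so that is measurement offset. Both cameras put it about 0.03 rad tighter than where it started.
- **Tools and parts:** no significant pixel change on any of the seven in the scene camera between start and finish.
- **Contact:** the gripper was about 0.25 m up and touching nothing.

**Disagreements:** one yellow-line reading (0.068 rad) during the turn was wrong because gripper parts got into the search area. I discarded it and measured again from a clear view. In the first position fit, the half-hidden ball in the wrist view was off by 4 px; the other points fitted to within about 2 px.

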